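# Stack the limb-clamp tray on its base beside the ECG recorder

### The job

Stack the white blue-handled tray that holds the four coloured limb clamps onto the empty grey base tray: carry it upright by its handle and lower it gently, not dropping it, until all four corner lugs are fully home in the base's blue corner sockets (either way round), then let go. Leave the base, the grey-handled tray of chest bulbs and the gel bottle where they stand.

Things in the scene. Friction and masses are not known exactly. Their poses are not given: they have to be found in the camera images.
- clamp_tray: Tray to stack, 0.45 kg: white, 170 (x) by 130 (y), BLUE handle, 4 coloured limb clamps inside. Origin: footprint centre at the feet of its 4 blue corner lugs (12 dia, 24 long, at x +-70, y +-50); z up. White body z 24 to 56, clamps to 60. Handle: bar 14 square along x at y 0, bar centre z 110, free from x -75 to 75 and down to z 60. Half a turn fits too. All in mm.
- base_tray: Empty base tray, grey, 1.5 kg, loose: 188 (x) by 148 (y) by 50 high (mm). Four square blue-walled sockets at x +-70, y +-50, each 36 wide at the mouth (z 50), narrowing evenly to 22 at its black floor (z 30). Origin: centre of underside; z up. With the lugs home, the stacked tray's origin lies 30 mm above this one, within 7 mm sideways, x axes parallel.
- bulb_tray: Bystander, leave it: similar white tray 170 by 130 mm with a GREY handle, holding six small coloured balls (chest bulbs); flat underside without lugs. Origin: centre of the underside; handle bar along its x, top at z = 97 mm.
- gel_bottle: Bystander, leave it: upright white gel bottle with blue cap and label, 56 mm in diameter, 150 mm tall. Origin: centre of the underside.
Things that resemble listed ones, but are neither listed nor needed, are in the scene too. What is shaped like the clamp_tray but purple or yellow is not meant.

How it is judged (in metres and radians):
At the end, for the whole second after the job is handed in: The limb-clamp tray rests still and level (0.06 rad) on the level base: origins within 12 mm sideways, 25 to 34 mm apart in height, x axes parallel within 10 degrees either way round. Base within 40 mm, bulb tray and upright bottle (0.2 rad) within 30 mm of their starts; all released (horizontal distance between clamp_tray and base_tray below 0.012 m and z of clamp_tray in the frame of base_tray between 0.025 and 0.034 m and angle between the x axis of clamp_tray and the x axis of base_tray, either way round below 0.175 rad and angle between each of clamp_tray, base_tray's own z axis and vertical below 0.06 rad and linear speed of clamp_tray below 0.02 m/s and distance of base_tray from where it was at the start of the episode below 0.04 m and distance of each of bulb_tray, gel_bottle from where it was at the start of the episode below 0.03 m and angle between gel_bottle's own z axis and vertical below 0.2 rad); the robot touches nothing.
It fails at once if the limb-clamp tray is tipped by more than 35 degrees (angle between clamp_tray's own z axis and vertical above 0.61 rad).
It fails at once if the limb-clamp tray is dropped onto the base (faster than 0.7 m/s, a fall of about 25 mm, just over the base) (horizontal distance between clamp_tray and base_tray below 0.06 m and z of clamp_tray in the frame of base_tray below 0.08 m and linear speed of clamp_tray above 0.7 m/s).
It fails at once if the bulb tray is moved by more than 30 mm (distance of bulb_tray from where it was at the start of the episode above 0.03 m).
It fails at once if the gel bottle is moved by more than 30 mm or tipped (distance of gel_bottle from where it was at the start of the episode above 0.03 m or angle between gel_bottle's own z axis and vertical above 0.5 rad).
It also fails if it takes over 40 s, if anything falls off the work surface, if the arm or the gripper's body presses on something with over 40 N, if the wrist force passes 120 N, or if a joint passes its speed limit or range.

### The arm

A 6-joint arm with a two-finger parallel gripper is mounted at the origin on the work surface. World frame = base frame: x ahead of the robot, y to its left, z up, the work surface at z = 0. Lengths are in m, angles in degrees, forces in N, time in s.
With the tool pointing down it reaches from about 0.375 to 0.9 m from the base axis. Payload 3.1 kg.
Tool frame: the origin (TCP) lies on the centre line of the jaws, within the pads' length; the fingertips stand 25 mm ahead of it and the grasp point (between the pads) lies 6 mm ahead of it; z points along the fingers, y is the line along which they close (so a half turn about z gives the same grasp; the last joint's range is limited). The gripper opens to 87 mm and grips with 3 to 60 N. Pads are 19 mm wide; open, the fingers measure 117 mm over their backs; the gripper's body (75 mm by 190 mm) begins 51 mm behind the grasp point.
Start: joints at [66.263, 30.224, 82.088, -0, 67.689, -10.227], TCP at [0.146, 0.608, 0.248] pointing down, gripper open.
Joint ranges: [-176.69, 176.69], [-43.24, 126.21], [12.49, 139.97], [-82, 262], [0, 151.66], [-163.58, 163.58]. Speed limits (degrees/s): [159.86, 159.86, 180, 180, 180, 180].

### API

Orientations are given as a 3x3 rotation matrix whose columns are the frame's x, y, z axes.
In Python, from rig import * gives the robot as it stands.
- The arm moves only by the tool step_arm, never from a script. Its argument "steps" is a list of rows, each a list of 7 numbers: the shift along the tool's x, y, z normalised to -1 to 1, where 1 is 0.3 m, then the turn, a rotation vector about the tool's x, y, z normalised to -1 to 1, where 1 is 45 degrees, then the gripper's target within -1 to 1 (shut at 1, half-way at 0, fully open at -1). A call has 1 to 8 rows; each row is the pose to reach, as a shift and turn from the pose commanded when the call began, along the tool's axes at that moment; what a row does not reach only later rows make up. A row lasts 1/12 s, in which the tool goes at most 41.7 mm and 7.16 degrees, less where a joint would pass 70% of its speed; a pose out of reach is approached as far as the arm can. A call with a number of a shift or a turn outside -1 to 1 is refused whole. A call with a gripper value outside its range is refused whole. The fingers move at their own pace and stop on an object; the grip force is fixed at half the most. Time passes only in rows, so rows that repeat a pose let the fingers close. It gives the time, the measured TCP pose, the force, the opening and the grip force at its end, in the units of the state.
- read_state(): the state, without advancing time (a new reading comes with each control period).
- capture(name): name is "scene" or "side" or "wrist"; returns a dict with "image" (420x560x3 uint8, red, green, blue), "vertical_fov" (degrees; the focal length in pixels is half the picture's height over the tangent of half this angle, whatever the lens; pixels are square), "cx", "cy" (the principal point, pixels), "k1" (the pictures are not rectified: a ray, as slopes to the right and down, at radius r is drawn at 1 + k1 r^2 times it, then the intrinsics apply), "world_from_camera" (4x4, takes a point from camera to world coordinates); the wrist camera has in their place "T_tool_cam" (4x4, takes a point from camera to tool coordinates, whose origin is the TCP and whose axes are the flange's). Camera axes: x right, y down, z forward; pixel columns grow to the right and rows downward; lengths in m; the calibration is good to about 2 mm. A picture is of the moment at which its call begins: read the wrist's pose just before it. There is no depth.
- hand_in(): hands the job in; it is judged then, once.
The state is a dict: "time_s": time; "joint_positions": joint angles; "qvel": joint speeds; "tau": joint torques, N m; "position": TCP position; "tcp_rot": TCP orientation; "force": force on the tool from outside, world axes, zero at the start; "moment": the same for the moment, N m; "opening": opening from 0.0 (shut) to 1.0 (fully open); "grasp_force": force on a finger pad.
Only numpy, scipy, OpenCV 4.12 (cv2) and the standard library are available. Lean on these libraries where they do the work, as an engineer would, in place of code of your own. Each camera call takes 0.05 s, during which the arm holds its last target. There are 200 camera calls.

## Working session

There is one attempt and no reset: what is moved stays moved. The work goes in short steps, Python scripts to look and compute and a tool call to move; the robot and the scene stay as the last step left them, time stands still between calls to the robot, and variables do not carry over. Pictures are saved under pics/ and viewed, at most 10 in all, crops included, and the job is handed in when it is done.

Besides the shell and the picture viewer there is one more tool, called as name(argument=value, ...), one argument or row to a line, values as JSON. step_arm: Moves the arm, as the interface text tells. Scaled input: -1 to 1 covers 0.3 m each way for a shift and 45 degrees each way for a turn. Its arguments: {"type":"object","properties":{"steps":{"type":"array"}},"required":["steps"]}

```bash
mkdir -p pics; cat > h.py <<'E'
from rig import *
import numpy as np, cv2
def cam(n):
    s=read_state(); c=capture(n); return s,c
def save(im,n): cv2.imwrite('pics/'+n+'.png',cv2.cvtColor(np.ascontiguousarray(im),cv2.COLOR_RGB2BGR))
def pose(c,s):
    if 'world_from_camera' in c: return np.array(c['world_from_camera'])
    T=np.eye(4);T[:3,:3]=s['tcp_rot'];T[:3,3]=s['position'];return T@np.array(c['T_tool_cam'])
def K(c):
    f=c['image'].shape[0]/2/np.tan(np.radians(c['vertical_fov']/2)); return np.array([[f,0,c['cx']],[0,f,c['cy']],[0,0,1.]]),np.array([c['k1'],0,0,0,0.])
def px2w(c,s,uv,z):
    k,d=K(c);T=pose(c,s);p=cv2.undistortPoints(np.array(uv,float).reshape(-1,1,2),k,d).reshape(-1,2)
    r=np.c_[p,np.ones(len(p))]@T[:3,:3].T; return T[:3,3]+r*((np.broadcast_to(z,len(p))-T[2,3])/r[:,2])[:,None]
def w2px(c,s,P):
    k,d=K(c);T=np.linalg.inv(pose(c,s));return cv2.projectPoints(np.array(P,float).reshape(-1,1,3),cv2.Rodrigues(T[:3,:3])[0],T[:3,3],k,d)[0].reshape(-1,2)
E
python3 - <<'E'
from h import *
import pickle
ims=[]
for n in('scene','side'):
    s,c=cam(n);pickle.dump((s,c),open(n+'.pkl','wb'));save(c['image'],n)
    print(n,np.round(pose(c,s),3).tolist(),c['vertical_fov'],c['k1'])
print(s['tcp_rot'])
E
```

```text
scene [[0.777, 0.503, -0.378, 0.921], [0.629, -0.636, 0.447, -0.475], [-0.015, -0.585, -0.811, 0.935], [0.0, 0.0, 0.0, 1.0]] 55.30413341005839 -0.0027246210867711063
side [[0.815, -0.384, 0.434, -0.053], [-0.579, -0.512, 0.635, -0.8], [-0.022, -0.769, -0.639, 0.884], [0.0, 0.0, 0.0, 1.0]] 45.39666154473898 0.06150063933823163
[[-9.72330822e-01  2.33606707e-01 -8.23545475e-04]
 [ 2.33607900e-01  9.72328946e-01 -1.94157542e-03]
 [ 3.47192064e-04 -2.08024036e-03 -9.99997776e-01]]
```

View pics/scene.png

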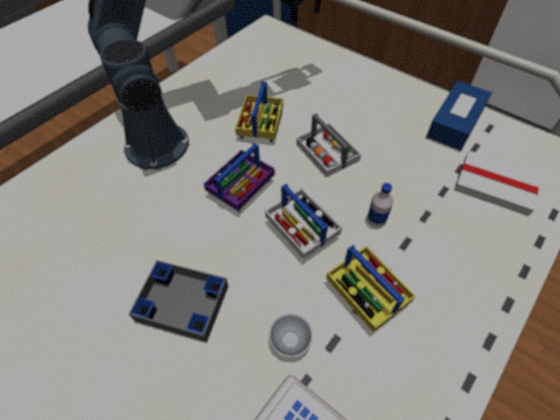

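View pics/side.png

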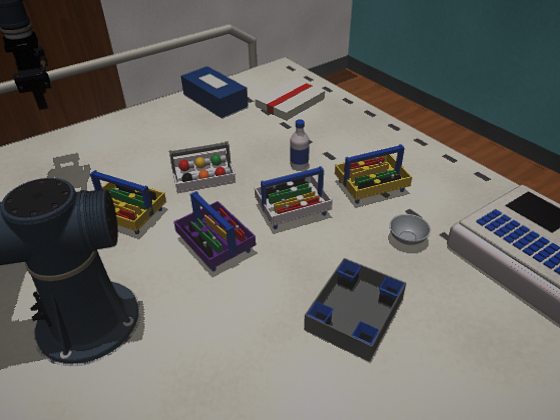

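In the scene image, the white tray with the blue handle and coloured clamps is at (303,222), or (292,198) in the side view. The lookalikes are:
- yellow trays at (260,115) and (370,287)
- a purple tray at (240,178)
- the white grey-handled bulb tray at (328,145)

Only the one at (303,222) is white with a blue handle. The base is at (180,300). I'll confirm both with an enlarged crop.

```bash
python3 - <<'E'
from h import *
import pickle
s,c=pickle.load(open('scene.pkl','rb'));s2,d=pickle.load(open('side.pkl','rb'))
R=lambda im,x,y:cv2.resize(im[y:y+75,x:x+100],(400,300),interpolation=cv2.INTER_CUBIC)
a,b=c['image'],d['image']
save(np.vstack([np.hstack([R(a,255,180),R(b,243,155)]),np.hstack([R(a,130,260),cv2.resize(b[255:360,290:430],(400,300),interpolation=cv2.INTER_CUBIC)])]),'crop')
E
```

```text
(no output)
```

View pics/crop.png

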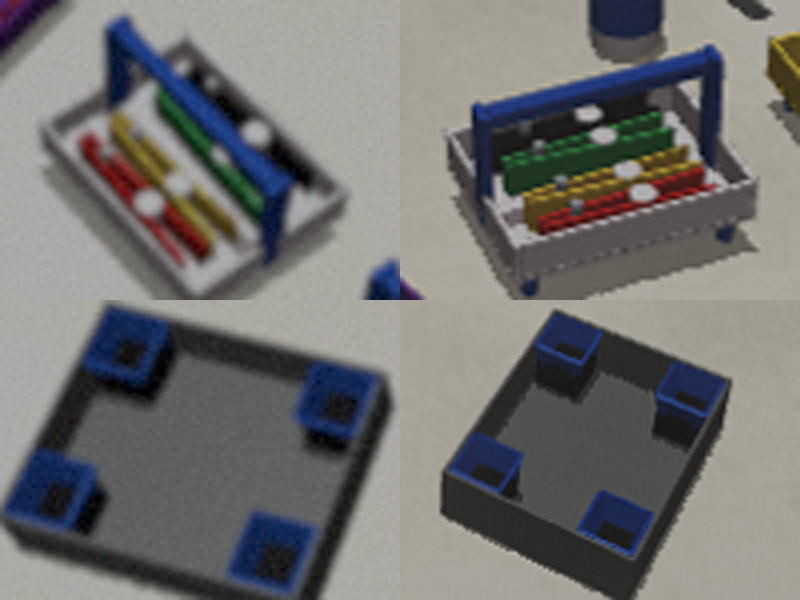

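The crop confirms it: white tray, blue handle, and red, yellow, green and black clamps, with the grey base below it. Next I'll fit both poses from the rim corners in the two views.

```bash
cat >> h.py <<'E'
from scipy.optimize import least_squares
def fit(obs,x0):  # obs: list of (c,s,uv,local pts)
    def P(x,L):
        L=np.array(L,float);a=x[2];return np.c_[x[0]+np.cos(a)*L[:,0]-np.sin(a)*L[:,1],x[1]+np.sin(a)*L[:,0]+np.cos(a)*L[:,1],L[:,2]]
    r=least_squares(lambda x:np.concatenate([(w2px(c,s,P(x,L))-uv).ravel() for c,s,uv,L in obs]),x0,loss='soft_l1')
    return r.x,r.fun.reshape(-1,2)
E
python3 - <<'E'
from h import *
import pickle
s,c=pickle.load(open('scene.pkl','rb'));s2,d=pickle.load(open('side.pkl','rb'))
ta=np.array([[185,38],[42,130],[348,195],[190,298]])/4+[255,180]
tb=np.array([[47,130],[357,183],[115,245]])/4+[243,155]
ba=np.array([[107,3],[393,75],[5,215],[300,300]])/4+[130,260]
bb=np.array([[155,10],[333,80],[43,183],[235,255]])*.35+[290,255]
for A,B,z in((ta,tb,.056),(ba,bb,.05)):
    print(px2w(c,s,A,z).round(3).tolist());print(px2w(d,s2,B,z).round(3).tolist())
E
```

```text
[[0.513, 0.107, 0.056], [0.486, -0.016, 0.056], [0.676, 0.068, 0.056], [0.642, -0.058, 0.056]]
[[0.509, 0.112, 0.056], [0.639, -0.055, 0.056], [0.478, -0.011, 0.056]]
[[0.364, -0.297, 0.05], [0.54, -0.221, 0.05], [0.425, -0.426, 0.05], [0.594, -0.355, 0.05]]
[[0.53, -0.225, 0.05], [0.589, -0.36, 0.05], [0.353, -0.306, 0.05], [0.421, -0.429, 0.05]]
```

step_arm(
  steps=[
    [-0.92,-0.77,0,0,0,0,-1],
    [-0.92,-0.77,0,0,0,0,-1],
    [-0.92,-0.77,0,0,0,0,-1],
    [-0.92,-0.77,0,0,0,0,-1],
    [-0.92,-0.77,0,0,0,0,-1],
    [-0.92,-0.77,0,0,0,0,-1],
    [-0.92,-0.77,0,0,0,0,-1],
    [-0.92,-0.77,0,0,0,0,-1],
  ],
)

```text
time_s: 0.77
position: [0.3451, 0.3381, 0.2474]
tcp_rot: [[-0.972, 0.233, -0.0], [0.233, 0.972, -0.0], [0.0, -0.0, -1.0]]
force: [1.6, 0.6, 0.4]
opening: 0.998
grasp_force: 0.0
```

step_arm(
  steps=[
    [-0.92,-0.77,0,0,0,0,-1],
    [-0.92,-0.77,0,0,0,0,-1],
    [-0.92,-0.77,0,0,0,0,-1],
    [-0.92,-0.77,0,0,0,0,-1],
    [-0.92,-0.77,0,0,0,0,-1],
    [-0.92,-0.77,0,0,0,0,-1],
    [-0.92,-0.77,0,0,0,0,-1],
    [-0.92,-0.77,0,0,0,0,-1],
  ],
)

```text
time_s: 1.43
position: [0.5437, 0.0703, 0.2472]
tcp_rot: [[-0.972, 0.234, -0.001], [0.234, 0.972, 0.0], [0.001, 0.0, -1.0]]
force: [1.2, 1.0, 0.5]
opening: 1.0
grasp_force: 0.0
```

```bash
python3 - <<'E'
from h import *
import pickle
s,c=cam('wrist');pickle.dump((s,c),open('w1.pkl','wb'));save(c['image'],'w1');print(s['position'],s['tcp_rot'],s['time_s'],np.round(c['T_tool_cam'],3).tolist())
E
```

```text
[0.54368653 0.07027105 0.24724861] [[-9.72210263e-01  2.34107947e-01 -8.21042654e-04]
 [ 2.34107820e-01  9.72210608e-01  2.49602748e-04]
 [ 8.56660365e-04  5.04538476e-05 -9.99999632e-01]] 1.4333 [[-0.001, -0.956, -0.292, 0.08], [1.0, -0.0, -0.001, 0.0], [0.001, -0.292, 0.956, -0.137], [0.0, 0.0, 0.0, 1.0]]
```

View pics/w1.png

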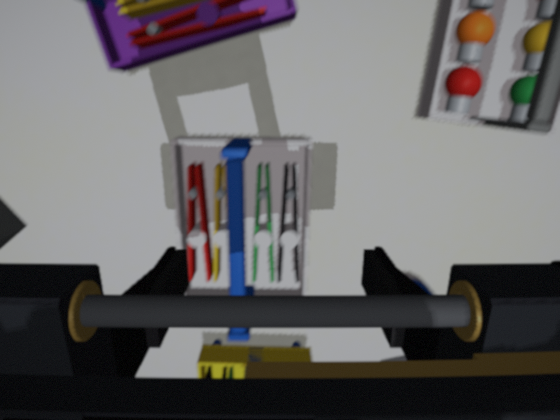

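The wrist view shows the blue bar from about (237,145) to (239,337), centred between the red/yellow and green/black clamps. The rim corners are at (178,142) and (310,140).

```bash
python3 - <<'E'
from h import *
import pickle
s,c=pickle.load(open('w1.pkl','rb'))
p=px2w(c,s,[[236,142],[239,337],[236,170],[237.5,270]],.117);print(p.round(4).tolist())
for i in(0,2):print(p[i:i+2].mean(0),np.degrees(np.arctan2(*(p[i+1]-p[i])[1::-1])))
q=px2w(c,s,[[178,142],[310,140]],.056);print(q.round(4).tolist(),np.degrees(np.arctan2(*(q[1]-q[0])[1::-1]))-90)
R=np.array(s['tcp_rot']);m=p[:2].mean(0);print(R.T@(m-s['position']))
E
```

```text
[[0.4892, 0.0539, 0.117], [0.6535, 0.0114, 0.117], [0.5094, 0.0484, 0.117], [0.5901, 0.0275, 0.117]]
[0.57133615 0.03266707 0.117     ] -14.527314992833361
[0.54979465 0.03794875 0.117     ] -14.539191432753162
[[0.4819, -0.0054, 0.056], [0.5085, 0.1115, 0.056]] -12.78012851255751
[-0.03579621 -0.03009257  0.13021647]
```

step_arm(
  steps=[
    [-0.12,-0.1,0,0,0,0.022,-1],
    [-0.12,-0.1,0,0,0,0.022,-1],
    [-0.12,-0.1,0.12,0,0,0.022,-1],
    [-0.12,-0.1,0.22,0,0,0.022,-1],
    [-0.12,-0.1,0.32,0,0,0.022,-1],
    [-0.12,-0.1,0.4,0,0,0.022,-1],
    [-0.12,-0.1,0.437,0,0,0.022,-1],
    [-0.12,-0.1,0.437,0,0,0.022,-1],
  ],
)

```text
time_s: 2.15
position: [0.5689, 0.0352, 0.1137]
tcp_rot: [[-0.968, 0.25, -0.006], [0.25, 0.968, 0.001], [0.006, -0.001, -1.0]]
force: [-0.3, 0.9, -0.1]
opening: 0.997
grasp_force: 0.0
```

step_arm(
  steps=[
    [0,0,0,0,0,0,0],
    [0,0,0,0,0,0,0.5],
    [0,0,0,0,0,0,1],
    [0,0,0,0,0,0,1],
    [0,0,0,0,0,0,1],
    [0,0,0,0,0,0,1],
    [0,0,0,0,0,0,1],
    [0,0,0,0,0,0,1],
  ],
)

```text
time_s: 2.82
position: [0.5712, 0.0346, 0.1167]
tcp_rot: [[-0.968, 0.25, 0.0], [0.25, 0.968, -0.0], [-0.0, 0.0, -1.0]]
force: [0.2, -0.9, 1.3]
opening: 0.478
grasp_force: 0.0
```

step_arm(
  steps=[
    [0,0,0,0,0,0,1],
    [0,0,0,0,0,0,1],
    [0,0,0,0,0,0,1],
    [0,0,0,0,0,0,1],
    [0,0,0,0,0,0,1],
    [0,0,0,0,0,0,1],
    [0,0,0,0,0,0,1],
    [0,0,0,0,0,0,1],
  ],
)

```text
time_s: 3.48
position: [0.571, 0.0345, 0.1163]
tcp_rot: [[-0.968, 0.25, -0.0], [0.25, 0.968, -0.0], [0.0, -0.0, -1.0]]
force: [-0.2, -1.2, -1.7]
opening: 0.158
grasp_force: 30.0
```

Gripped: the 0.158 opening is about 14 mm, which matches the bar. Lifting.

step_arm(
  steps=[
    [0,0,-0.03,0,0,0,1],
    [0,0,-0.08,0,0,0,1],
    [0,0,-0.15,0,0,0,1],
    [0,0,-0.23,0,0,0,1],
    [0,0,-0.31,0,0,0,1],
    [0,0,-0.39,0,0,0,1],
    [0,0,-0.45,0,0,0,1],
    [0,0,-0.47,0,0,0,1],
  ],
)

```text
time_s: 4.15
position: [0.5723, 0.0349, 0.2608]
tcp_rot: [[-0.968, 0.25, 0.005], [0.25, 0.968, -0.0], [-0.005, 0.001, -1.0]]
force: [1.6, -0.3, -4.2]
opening: 0.159
grasp_force: 30.0
```

```bash
python3 - <<'E'
from h import *
import pickle
s,c=cam('side');pickle.dump((s,c),open('sd2.pkl','wb'));save(cv2.resize(c['image'][80:380,130:430],(600,600)),'sd2');print(s['position'],s['grasp_force'],s['force'])
s,c=cam('wrist');pickle.dump((s,c),open('w2.pkl','wb'))
E
```

```text
[0.57226893 0.03492002 0.26075424] 29.96792527846992 [ 1.57705414 -0.34652334 -4.18498489]
```

View pics/sd2.png

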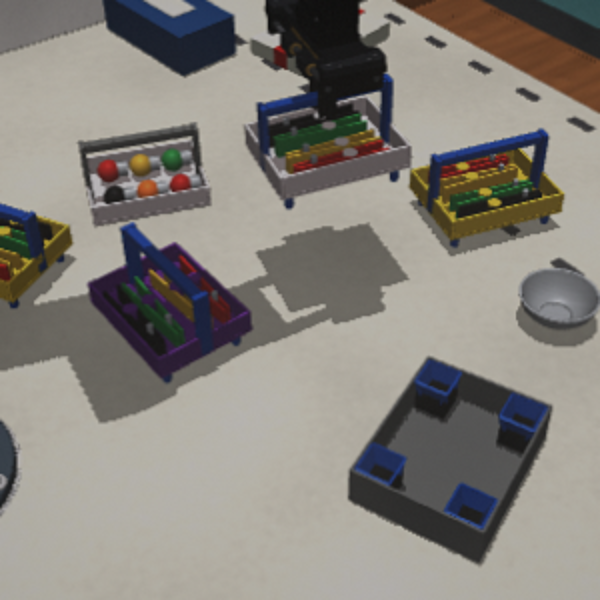

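The held tray hangs level and its front lugs show at (289,202) and (394,176) in this crop. Next I go to a hover 0.22 m off the base along the base's long axis, so the wrist camera can see the base past the held tray.

step_arm(
  steps=[
    [-0.02,-0.03,-0.02,0,0,0,1],
    [-0.05,-0.07,-0.04,0,0,0,1],
    [-0.09,-0.12,-0.06,0,0,0,1],
    [-0.13,-0.18,-0.07,0,0,0,1],
    [-0.17,-0.24,-0.07,0,0,0,1],
    [-0.21,-0.3,-0.07,0,0,0,1],
    [-0.25,-0.35,-0.07,0,0,0,1],
    [-0.29,-0.4,-0.07,0,0,0,1],
  ],
)

```text
time_s: 4.92
position: [0.6254, -0.1062, 0.2772]
tcp_rot: [[-0.968, 0.252, -0.002], [0.252, 0.968, 0.0], [0.002, -0.0, -1.0]]
force: [0.5, 0.6, -3.9]
opening: 0.155
grasp_force: 30.0
```

step_arm(
  steps=[
    [-0.04,-0.06,0,0,0,0,1],
    [-0.08,-0.12,0,0,0,0,1],
    [-0.12,-0.18,0,0,0,0,1],
    [-0.16,-0.24,0,0,0,0,1],
    [-0.2,-0.29,0,0,0,0,1],
    [-0.24,-0.34,0,0,0,0,1],
    [-0.27,-0.38,0,0,0,0,1],
    [-0.29,-0.4,0,0,0,0,1],
  ],
)

```text
time_s: 5.58
position: [0.6793, -0.2454, 0.2766]
tcp_rot: [[-0.967, 0.253, -0.002], [0.253, 0.967, -0.001], [0.002, -0.001, -1.0]]
force: [0.8, -0.1, -4.0]
opening: 0.162
grasp_force: 30.0
```

step_arm(
  steps=[
    [0,0,0,0,0,-0.06,1],
    [0,0,0,0,0,-0.18,1],
    [0,0,0,0,0,-0.32,1],
    [0,0,0,0,0,-0.46,1],
    [0,0,0,0,0,-0.6,1],
    [0,0,0,0,0,-0.74,1],
    [0,0,0,0,0,-0.82,1],
    [0,0,0,0,0,-0.84,1],
  ],
)

```text
time_s: 6.25
position: [0.679, -0.2419, 0.2773]
tcp_rot: [[-0.918, -0.397, -0.002], [-0.397, 0.918, 0.001], [0.001, 0.002, -1.0]]
force: [-1.0, 0.1, -4.1]
opening: 0.157
grasp_force: 30.0
```

step_arm(
  steps=[
    [0,0,0,0,0,0,1],
    [0,0,0,0,0,0,1],
    [0,0,0,0,0,0,1],
  ],
)

```text
time_s: 6.5
position: [0.6793, -0.2415, 0.2781]
tcp_rot: [[-0.919, -0.394, -0.001], [-0.394, 0.919, 0.0], [0.0, 0.0, -1.0]]
force: [0.1, 0.4, -5.0]
opening: 0.157
grasp_force: 30.0
```

```bash
python3 - <<'E'
from h import *
import pickle
s,c=cam('wrist');pickle.dump((s,c),open('w3.pkl','wb'));save(c['image'],'w3');print(s['position'],s['tcp_rot'],s['time_s'])
s2,d=pickle.load(open('sd2.pkl','rb'))
q=px2w(d,s2,[[274.5,182],[327,169]],.1445);R=np.array(s2['tcp_rot']);print(q.round(4),((q-s2['position'])@R).round(4))
E
```

```text
[ 0.67932495 -0.24147763  0.27809044] [[-9.18900967e-01 -3.94487802e-01 -6.21133492e-04]
 [-3.94488021e-01  9.18901042e-01  2.75351418e-04]
 [ 4.62137437e-04  4.98050406e-04 -9.99999769e-01]] 6.5
[[ 0.4996  0.0041  0.1445]
 [ 0.636  -0.0313  0.1445]] [[ 0.0633 -0.0482  0.1159]
 [-0.0776 -0.0483  0.1166]]
```

View pics/w3.png

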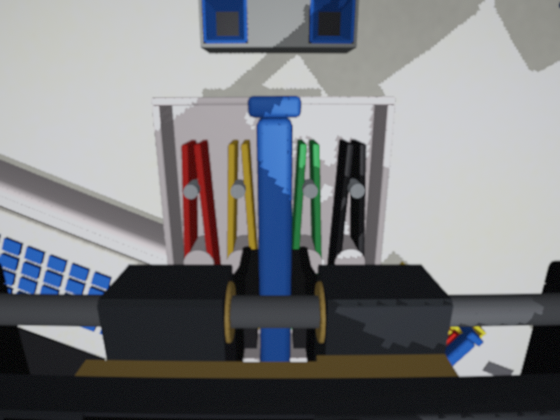

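The wrist view shows the near base sockets, with black floors at about (228,23) and (333,23). The held tray's rim corners are at (153,100) and (394,100). Next I'll compare them numerically.

```bash
python3 - <<'E'
from h import *
import pickle
s,c=pickle.load(open('w3.pkl','rb'));im=c['image'].astype(int);R=np.array(s['tcp_rot']);p=np.array(s['position'])
print('dark row23',im[22,200:260].sum(1).tolist());print(im[0:50,228].sum(1).tolist())
print(im[22,305:360].sum(1).tolist())
m=(im.sum(2)<250)&(abs(im[...,2]-im[...,0])<40);n,l,st,ce=cv2.connectedComponentsWithStats(m[:60].astype(np.uint8))
print([(a.tolist(),b.round(1).tolist()) for a,b in zip(st,ce) if 100<a[4]<3000])
zt=p[2]-.1163+.056
t=(px2w(c,s,[[153,99],[394,99]],zt)-p)@R
f=(px2w(c,s,[[228,23],[333,23]],.03)-p)@R
k=(px2w(c,s,[[201,47],[356,47]],.05)-p)@R
print(t.round(4),f.round(4),k.round(4))
E
```

```text
dark row23 [462, 425, 363, 321, 295, 260, 215, 191, 192, 193, 191, 192, 189, 190, 189, 192, 194, 184, 187, 189, 186, 191, 192, 190, 190, 192, 191, 189, 190, 192, 196, 195, 195, 192, 193, 197, 192, 200, 200, 192, 173, 177, 186, 219, 274, 308, 347, 401, 445, 467, 468, 470, 468, 471, 470, 468, 468, 469, 472, 472]
[168, 168, 162, 166, 168, 166, 164, 169, 171, 173, 174, 187, 188, 186, 188, 186, 190, 191, 190, 190, 191, 197, 190, 198, 195, 195, 196, 201, 196, 197, 198, 195, 196, 202, 204, 212, 214, 210, 213, 239, 278, 314, 357, 420, 461, 460, 414, 306, 190, 140]
[319, 295, 289, 253, 204, 186, 203, 200, 173, 151, 148, 149, 138, 119, 103, 97, 94, 92, 96, 96, 101, 97, 91, 95, 94, 101, 101, 96, 94, 91, 104, 100, 98, 97, 105, 129, 144, 144, 145, 150, 149, 150, 148, 145, 147, 160, 177, 202, 214, 236, 270, 294, 346, 419, 447]
[([216, 12, 23, 24, 531], [227.2, 23.4]), ([318, 12, 23, 24, 531], [328.8, 23.4]), ([205, 47, 149, 6, 738], [285.2, 49.5])]
[[ 0.08   -0.0648  0.0603]
 [ 0.0799  0.0629  0.0604]] [[ 0.1518 -0.0462  0.2481]
 [ 0.1518  0.0567  0.2482]] [[ 0.1273 -0.0701  0.2281]
 [ 0.1273  0.0763  0.2282]]
```

step_arm(
  steps=[
    [0.04,0.013,0,0,0,0,1],
    [0.12,0.013,0,0,0,0,1],
    [0.23,0.013,0,0,0,0,1],
    [0.35,0.013,0,0,0,0,1],
    [0.47,0.013,0,0,0,0,1],
    [0.59,0.013,0,0,0,0,1],
    [0.7,0.013,0,0,0,0,1],
    [0.758,0.013,0,0,0,0,1],
  ],
)

```text
time_s: 7.22
position: [0.4655, -0.3287, 0.2788]
tcp_rot: [[-0.919, -0.394, -0.003], [-0.394, 0.919, -0.001], [0.003, 0.001, -1.0]]
force: [0.5, -0.4, -4.1]
opening: 0.158
grasp_force: 30.0
```

step_arm(
  steps=[
    [0,0,0.02,0,0,0,1],
    [0,0,0.07,0,0,0,1],
    [0,0,0.13,0,0,0,1],
    [0,0,0.19,0,0,0,1],
    [0,0,0.25,0,0,0,1],
    [0,0,0.3,0,0,0,1],
    [0,0,0.33,0,0,0,1],
    [0,0,0.34,0,0,0,1],
  ],
)

```text
time_s: 7.88
position: [0.469, -0.3269, 0.1749]
tcp_rot: [[-0.918, -0.396, -0.002], [-0.396, 0.918, 0.002], [0.001, 0.002, -1.0]]
force: [-0.5, 0.5, -4.0]
opening: 0.16
grasp_force: 30.0
```

step_arm(
  steps=[
    [0,0,0,0,0,0,1],
    [0,0,0,0,0,0,1],
    [0,0,0,0,0,0,1],
  ],
)

```text
time_s: 8.13
position: [0.4698, -0.3283, 0.1775]
tcp_rot: [[-0.918, -0.396, 0.002], [-0.396, 0.918, -0.002], [-0.001, -0.002, -1.0]]
force: [0.8, -0.2, -4.4]
opening: 0.152
grasp_force: 30.0
```

```bash
python3 - <<'E'
from h import *
import pickle
out=[]
for n,x,y in(('scene',120,205),('side',290,200)):
    s,c=cam(n);pickle.dump((s,c),open(n+'4.pkl','wb'));out.append(cv2.resize(c['image'][y:y+160,x:x+125],(400,512),interpolation=cv2.INTER_CUBIC))
save(np.hstack(out),'v4');print(s['position'],s['force'])
E
```

```text
[ 0.46972853 -0.32820161  0.1775675 ] [ 0.21403503 -0.5121441  -3.96599008]
```

View pics/v4.png

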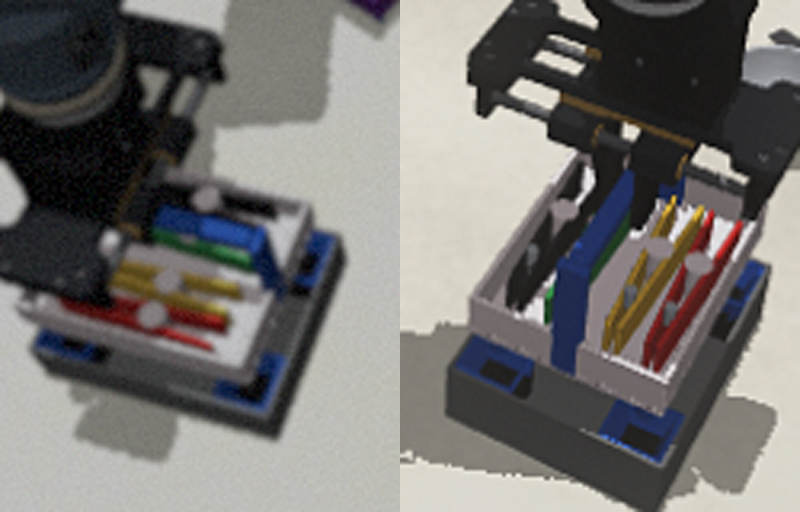

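```bash
python3 - <<'E'
from h import *
import pickle
C={'scene':((120,205),[[313,207],[262,374]],[[346,238],[277,435]]),'side':((290,200),[[268,408],[70,296]],[[255,470],[46,342]])}
for n,(o,t,b) in C.items():
    s,c=pickle.load(open(n+'4.pkl','rb'));R=np.array(s['tcp_rot']);p=np.array(s['position'])
    f=lambda q,z:(px2w(c,s,np.array(q)/3.2+o,z)-p)@R
    print(n,f(t,p[2]-.0603)[:,:2].round(4).tolist(),f(b,.05)[:,:2].round(4).tolist())
E
```

```text
scene [[-0.0945, 0.057], [-0.1057, -0.067]] [[-0.1065, 0.0695], [-0.1116, -0.0843]]
side [[0.097, -0.0738], [0.0814, 0.062]] [[0.0927, -0.0708], [0.072, 0.0829]]
```

The side-view corner checks are noisy, about ±10 mm. The close wrist measurement is consistent and the sockets capture ±12 mm, so I'll lower gently and watch the force.

step_arm(
  steps=[
    [0,0,0.01,0,0,0,1],
    [0,0,0.02,0,0,0,1],
    [0,0,0.03,0,0,0,1],
    [0,0,0.04,0,0,0,1],
    [0,0,0.05,0,0,0,1],
    [0,0,0.06,0,0,0,1],
    [0,0,0.065,0,0,0,1],
    [0,0,0.065,0,0,0,1],
  ],
)

```text
time_s: 8.9
position: [0.4688, -0.3274, 0.1564]
tcp_rot: [[-0.918, -0.395, -0.001], [-0.395, 0.918, 0.001], [0.0, 0.001, -1.0]]
force: [-0.4, 0.3, -3.4]
opening: 0.157
grasp_force: 30.0
```

step_arm(
  steps=[
    [0,0,0.006,0,0,0,1],
    [0,0,0.012,0,0,0,1],
    [0,0,0.018,0,0,0,1],
    [0,0,0.024,0,0,0,1],
    [0,0,0.03,0,0,0,1],
    [0,0,0.034,0,0,0,1],
    [0,0,0.034,0,0,0,1],
    [0,0,0.034,0,0,0,1],
  ],
)

```text
time_s: 9.57
position: [0.4691, -0.3276, 0.1467]
tcp_rot: [[-0.918, -0.395, -0.0], [-0.395, 0.918, 0.0], [-0.0, 0.0, -1.0]]
force: [1.0, 0.2, -3.6]
opening: 0.155
grasp_force: 30.0
```

step_arm(
  steps=[
    [0,0,0.003,0,0,0,1],
    [0,0,0.006,0,0,0,1],
    [0,0,0.006,0,0,0,1],
    [0,0,0.006,0,0,0,1],
  ],
)

```text
time_s: 9.9
position: [0.4693, -0.3284, 0.1458]
tcp_rot: [[-0.918, -0.396, 0.001], [-0.396, 0.918, -0.002], [-0.0, -0.002, -1.0]]
force: [-2.5, -1.3, 4.0]
opening: 0.154
grasp_force: 30.0
```

The contact force flipped to +4 N at TCP z 0.1458, against 0.1463 expected at home. The lugs are seated, so I'll release.

step_arm(
  steps=[
    [0,0,0,0,0,0,0.5],
    [0,0,0,0,0,0,0.3],
    [0,0,0,0,0,0,0],
    [0,0,0,0,0,0,-0.3],
    [0,0,0,0,0,0,-0.3],
    [0,0,0,0,0,0,-0.3],
    [0,0,0,0,0,0,-0.3],
    [0,0,0,0,0,0,-0.3],
  ],
)

```text
time_s: 10.57
position: [0.4691, -0.3276, 0.1449]
tcp_rot: [[-0.918, -0.396, 0.0], [-0.396, 0.918, 0.0], [-0.0, 0.0, -1.0]]
force: [0.6, 0.0, -0.3]
opening: 0.625
grasp_force: 0.0
```

step_arm(
  steps=[
    [0,0,-0.03,0,0,0,-0.3],
    [0,0,-0.1,0,0,0,-0.3],
    [0,0,-0.2,0,0,0,-0.3],
    [0,0,-0.3,0,0,0,-0.3],
    [0,0,-0.4,0,0,0,-0.3],
    [0,0,-0.5,0,0,0,-0.3],
    [0,0,-0.5,0,0,0,-0.3],
    [0,0,-0.5,0,0,0,-0.3],
  ],
)

```text
time_s: 11.23
position: [0.4699, -0.3284, 0.2979]
tcp_rot: [[-0.918, -0.396, 0.004], [-0.396, 0.918, -0.004], [-0.002, -0.006, -1.0]]
force: [-0.5, 0.5, -0.4]
opening: 0.65
grasp_force: 0.0
```

```bash
python3 - <<'E'
from h import *
out=[]
for n,x,y in(('scene',110,200),('side',280,200),('wrist',0,0)):
    s,c=cam(n);im=c['image'];out.append(cv2.resize(im,(400,300)) if n=='wrist' else cv2.resize(im[y:y+160,x:x+160],(400,300) if 0 else (300,300),interpolation=cv2.INTER_CUBIC))
save(np.vstack([np.hstack(out[:2]),np.pad(out[2],((0,0),(100,100),(0,0)))]),'v5');print(s['position'],s['opening'],s['time_s'])
E
```

```text
[ 0.46856186 -0.32710242  0.29468995] 0.6510406184399443 11.3333
```

View pics/v5.png

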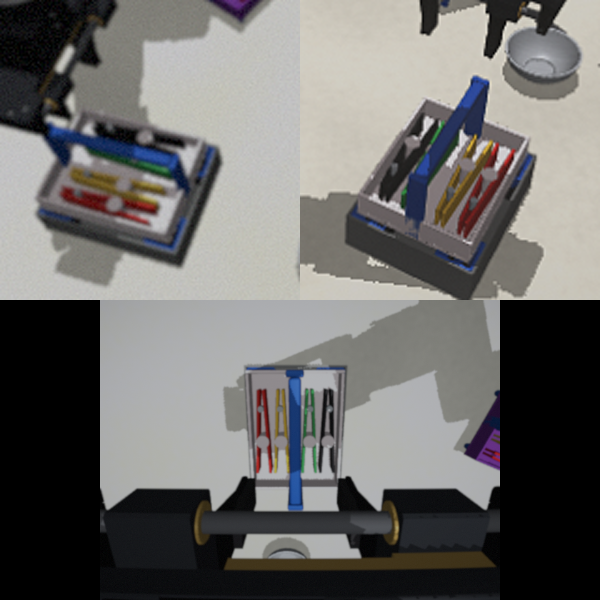

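All three views show the tray centred and level in the base with its lugs in the sockets. The gripper is clear and nothing else was touched.

```bash
python3 -c "
from rig import *
print(hand_in())"
```

```text
the job is handed in; nothing more can be done
None
```

The white blue-handled clamp tray is stacked level on the grey base, released with the gripper clear and handed in at about 11 s; the cameras and contact height show the lugs home, but no verdict was returned.

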